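# Snap the protective cap over a tightened hub nut

## Robot

A 6-joint arm with a two-finger parallel gripper is mounted at the origin on the work surface. World frame = base frame: x ahead of the robot, y to its left, z up, the work surface at z = 0. Lengths are in mm, angles in rad, forces in N, time in s.
With the tool pointing down it reaches from about 350 to 975 mm from the base axis. Payload 7.1 kg.
Tool frame: the origin (TCP) lies midway between the tips of the shut fingers; the grasp point (between the pads) lies 19 mm behind it; z points along the fingers, y is the line along which they close (so a half turn about z gives the same grasp; the last joint's range is limited). The gripper opens to 88 mm and grips with 3 to 60 N. Pads are 20 mm wide; open, the fingers measure 115 mm over their backs; the gripper's body (75 mm by 178 mm) begins 61 mm behind the grasp point.
Start: joints at [-1.125, 0.423, 1.63, -0, 1.089, -0.019], TCP at [280.166, -558.669, 222.675] pointing down, gripper open.
Joint ranges: [-3, 3], [-0.9, 2.11], [0.09, 2.58], [-1.31, 4.45], [0.11, 2.69], [-2.54, 2.54]. Speed limits (rad/s): [2.39, 2.39, 3.01, 3.14, 3.14, 3.14].

## Interface

Orientations are given as a rotation vector (axis times angle).
In Python, from workcell import ctrl gives the robot as it stands.
- The arm moves only by the shell command python3 -m inch 'ROWS' [OPENING]. ROWS is JSON, a list of rows, each an object with "xyz": the shift along the tool's x, y, z in mm, a list of three; "rot": the turn, a rotation vector about the tool's x, y, z in rad, a list of three. In form: [{"xyz": [dx, dy, dz], "rot": [ax, ay, az]}, ...]. A call has 1 to 12 rows; each row is the pose to reach, as a shift and turn from the pose commanded when the call began, along the tool's axes at that moment; what a row does not reach only later rows make up. A row lasts 1/12 s, in which the tool goes at most 41.7 mm and 7.16 degrees, less where a joint would pass 70% of its speed; a pose out of reach is approached as far as the arm can. A call with a gripper value outside its range is refused whole. OPENING is the closure in counts, from 0 (fully open) to 255 (shut), set as the call begins (- or left out, the last holds). The fingers move at their own pace and stop on an object; the grip force is fixed at half the most. Time passes only in rows, so rows that repeat a pose let the fingers close. It gives the time, the measured TCP pose, the force, the opening and the grip force at its end, in the units of the state.
- ctrl.get_obs(): the state, without advancing time (a new reading comes with each control period).
- ctrl.get_image(name): name is "scene" or "top" or "wrist"; returns the picture (480x640x3 uint8, red, green, blue); there is no depth.
- ctrl.camera_model(name): a dict with "fx", "fy", "cx", "cy" (pixels), "position" and "attitude" of the camera in the world. Camera axes: x right, y up, looking along -z (the intrinsics and any distortion apply to the point x, -y, -z); pixel columns grow to the right and rows downward; lengths in mm; the calibration is good to about 2 mm. A picture is of the moment at which its call begins: read the wrist's pose just before it. camera_model takes no time and is no camera call; for the wrist camera it gives the pose at the moment of the call.
- ctrl.close_job(): hands the job in; it is judged then, once.
The state is a dict: "t": time; "qpos": joint angles; "qvel": joint speeds; "joint_torque": joint torques, N m; "ee_pos": TCP position; "orientation": TCP orientation; "ft_force": force on the tool from outside, world axes, zero at the start; "moment": the same for the moment, N m; "width": finger opening in mm; "grasp_force": force on a finger pad.
Only numpy, scipy, OpenCV 4.12 (cv2) and the standard library are available. Lean on these libraries where they do the work, as an engineer would, in place of code of your own. Each camera call takes 0.05 s, during which the arm holds its last target. There are 200 camera calls.

## Task

Turn the captive bronze hex nut on the hub flange clockwise (seen from above) until it reaches its stop. Then pick up the loose grey cap, put it over the nut and press it straight down until it snaps past the sprung balls and lands on the rubber gasket, and finish while still pressing it down firmly on the gasket, with no letting go and no easing off. Leave the bolt, the tab washer and the ceramic puck where they are.

Things in the scene. Friction and masses are not known exactly. Their poses are not given: they have to be found in the camera images.
- hub: Dark cast iron hub flange, fixed: a disc 110 mm in diameter, 30 mm high, with six bolt heads (12 mm wide, 6 mm high) on a circle of 44 mm radius. Origin: centre of its underside, on the table; z up. On its axis, from below: rubber gasket (30 to 36 mm height), steel snap collar 37 mm in diameter (to 52 mm), captive hex nut (52 to 70 mm, low crown to 72.5 mm). Its place and turn vary.
- nut_mid (a point): Middle of the captive bronze hex nut, on the hub's axis, 61 mm above the table. The nut is 24 mm across flats (27.7 mm across corners), 18 mm high, and stands free above the collar, whose top is 9 mm below this point. The point turns with the nut: one pair of flats looks along its +y and -y, the others lie 60 deg apart. z up.
- nut (a joint): Turn of the nut in rad, growing clockwise seen from above; it does not rise or sink. The hard stop is at 2.0; it starts between 0.8 and 1.5 and turns against about 0.12 N m of friction.
- gasket: The rubber gasket ring, 59 mm in diameter, 6 mm thick, centred on the hub's axis. Origin: centre of its underside, 30 mm above the table at rest. It gives like a spring: 3 N for each mm, up to 4 mm (12 N), then it is rigid.
- cap_center (a point): Centre of the loose grey plastic cap (about 110 g), half-way up its 70 mm: 35 mm above the table and its lower rim; z up, any turn. An upside-down cup, 56 mm in diameter, 48 mm high, 46 mm wide and 44 mm deep inside, with an inward bead (40 mm opening, 6 mm high) at the rim, and on top a ribbed round grip, 26 mm in diameter, from 13 to 35 mm above this point.
- bolt: Bystander: tarnished bronze hub bolt standing on its hex head (34 mm across flats, 14 mm high), shank 20 mm in diameter, 94 mm high in all. Origin: centre of its underside.
- washer: Bystander: flat steel tab washer, 44 mm in diameter with a 12 mm wide tab along its +x reaching 36 mm from the centre, 4 mm thick. Origin: centre of the ring's underside.
- puck: Bystander: cream ceramic surface plate puck, 70 mm in diameter, 22 mm high. Origin: centre of its underside.
- snap (a point): Point on the hub's axis in the plane of the collar's four sprung steel balls (10 mm), 44 mm above the table; at rest they bulge to 23 mm from the axis. As the cap comes down its rim meets them 4 mm above this point, needs about 8 to 15 N to pass, snaps over about 2 mm below this point (the force drops and the cap is pulled down) and lands on the gasket 8 mm below it.
Things that resemble listed ones, but are neither listed nor needed, are in the scene too. There is more than one size of the part that bears cap_center; the job needs the middle-sized.

How it is judged:
By the outcome, as a careful person would: the job done as asked, in the order asked, and still so for the second after the job is handed in, while the arm keeps its last pose, push and grip.
It also fails if it takes over 59 s, if anything falls off the work surface, if the arm or the gripper's body presses on something with over 40 N, if the wrist force passes 120 N, or if a joint passes its speed limit or range.

## Working session

There is one attempt and no reset: what is moved stays moved. The work goes in short steps, Python scripts to look and compute and a shell command to move; the robot and the scene stay as the last step left them, time stands still between calls to the robot, and variables do not carry over. Pictures are saved under pics/ and viewed, at most 10 in all, crops included, and the job is handed in when it is done.

```bash
ls; mkdir -p pics
cat > h.py <<'E'
import numpy as np, cv2
from scipy.spatial.transform import Rotation as R
from workcell import ctrl
E
python3 - <<'E'
from h import *
for n in("top","scene"):
    m=ctrl.camera_model(n); print(n,m)
    cv2.imwrite(f"pics/{n}0.png",ctrl.get_image(n)[:,:,::-1])
print(ctrl.camera_model("wrist")); print(ctrl.get_obs())
E
```

```text
pics
top {'fx': 511.38653226140104, 'fy': 511.38653226140104, 'cx': 322.46083990063573, 'cy': 240.22081000710398, 'position': array([ 363.38606082,   13.04786083, 1245.29283285]), 'attitude': array([ 0.14241726, -0.15214942, -1.57178348])}
scene {'fx': 510.45033530906966, 'fy': 510.45033530906966, 'cx': 313.2673149164966, 'cy': 239.2173081046903, 'position': array([1344.1642076 ,   38.99071297,  718.64578277]), 'attitude': array([0.65567498, 0.69322225, 1.5215467 ])}
{'fx': 346.027228444073, 'fy': 346.027228444073, 'cx': 319.2090705433266, 'cy': 234.07005829955818, 'position': array([ 338.19938354, -530.11127464,  384.25548123]), 'attitude': array([-0.2179508 ,  0.13524114, -1.10154159])}
{'t': 0.1, 'qpos': array([-1.12501095e+00,  4.23743495e-01,  1.63060739e+00, -3.15697661e-06,
        1.08860234e+00, -1.89716421e-02]), 'qvel': array([ 0.00014901, -0.00353225, -0.00212225, -0.00067293,  0.00170999,
        0.00116524]), 'joint_torque': array([-1.66271529e-03, -5.45615709e+01, -2.74323571e+01,  6.44389959e-02,
        1.86556211e-02, -7.25225823e-05]), 'ee_pos': array([ 279.95022091, -558.23474664,  221.99492893]), 'orientation': array([-3.05585707e+00, -7.23182167e-01,  4.56733359e-04]), 'ft_force': array([0.30462225, 1.15009782, 0.20988192]), 'moment': array([ 0.02624251, -0.04518533,  0.08789109]), 'grasp_force': 0.0, 'width': 87.79108018398189}
```

View pics/top0.png

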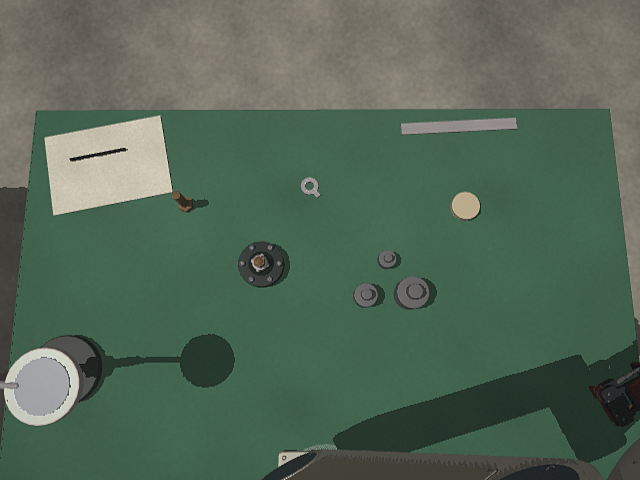

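View pics/scene0.png

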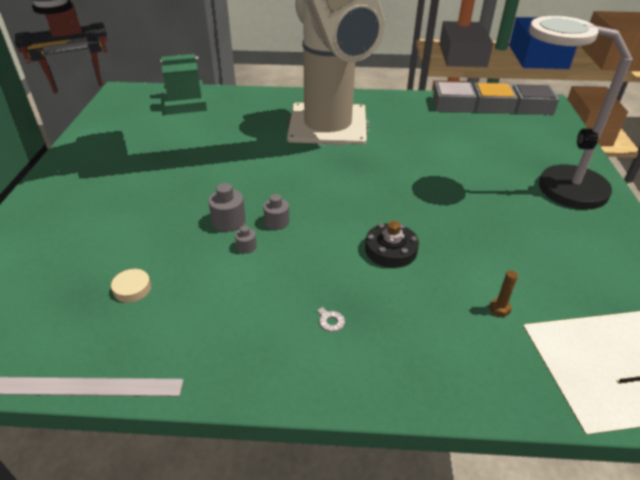

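The top view shows three grey caps: small at (388,260), middle at (367,295) and large at (413,292). The bronze nut is at (260,262) on the hub at (261,264). Lookalikes are the bronze bolt at (183,203), washer at (310,187) and puck at (466,206). I choose the cap at (367,295) and the nut at (260,262), and check both in one close crop.

```bash
cat >> h.py <<'E'
def px2w(m,u,v,z):
    d=R.from_rotvec(m["attitude"]).apply([(u-m["cx"])/m["fx"],-(v-m["cy"])/m["fy"],-1.])
    p=np.array(m["position"]); return p+d*(z-p[2])/d[2]
def w2px(m,P):
    c=R.from_rotvec(m["attitude"]).inv().apply(np.atleast_2d(P)-m["position"])
    return np.c_[m["cx"]+m["fx"]*c[:,0]/-c[:,2], m["cy"]-m["fy"]*c[:,1]/-c[:,2]]
def tool(dw):  # world shift -> tool axes
    return R.from_rotvec(ctrl.get_obs()["orientation"]).inv().apply(dw)
E
python3 - <<'E'
from h import *
m=ctrl.camera_model("top"); im=cv2.imread("pics/top0.png")
a=im[235:325,220:310]; b=im[235:325,345:435]
cv2.imwrite("pics/crop0.png",np.hstack([cv2.resize(x,(400,400),interpolation=cv2.INTER_CUBIC) for x in(a,b)]))
print(px2w(m,260,262,70),px2w(m,261.5,264,30),px2w(m,366.5,295,48),px2w(m,367,294.5,70))
print("R56 px",511.4*56/(1245-48))
E
```

```text
[535.65020714 150.1901103   70.        ] [536.65333653 151.18759751  30.        ] [459.58143601 -97.19176996  48.        ] [458.95103184 -96.339667    70.        ]
R56 px 23.925146198830408
```

View pics/crop0.png

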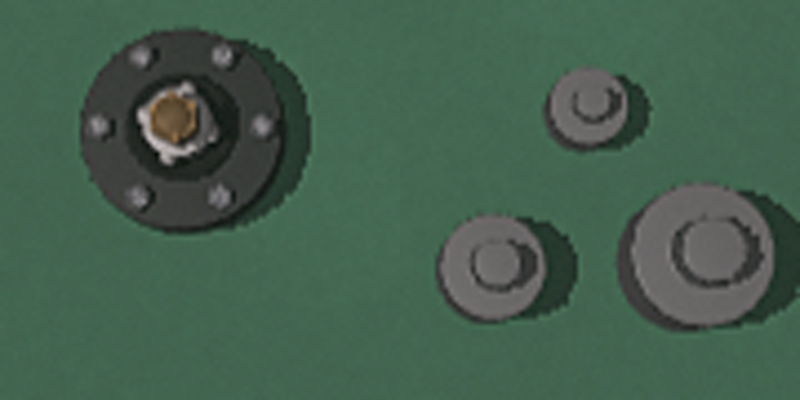

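The crop confirms it: cap disc at (490,268) is about 24 px wide, which matches 56 mm, so the middle one. The nut sits at crop (173,118). I now move the wrist camera over the hub.

```bash
R='{"xyz":[546,-518,0],"rot":[0,0,-1.375]}'; python3 -m inch '[{"xyz":[546,-518,0],"rot":[0,0,-1.375]},{"xyz":[546,-518,0],"rot":[0,0,-1.375]},{"xyz":[546,-518,0],"rot":[0,0,-1.375]},{"xyz":[546,-518,0],"rot":[0,0,-1.375]},{"xyz":[546,-518,0],"rot":[0,0,-1.375]},{"xyz":[546,-518,0],"rot":[0,0,-1.375]},{"xyz":[546,-518,0],"rot":[0,0,-1.375]},{"xyz":[546,-518,0],"rot":[0,0,-1.375]},{"xyz":[546,-518,0],"rot":[0,0,-1.375]},{"xyz":[546,-518,0],"rot":[0,0,-1.375]},{"xyz":[546,-518,0],"rot":[0,0,-1.375]},{"xyz":[546,-518,0],"rot":[0,0,-1.375]}]'
python3 - <<'E'
from h import *
o=ctrl.get_obs();print(o["qpos"],o["orientation"],tool(np.array([536,150,222])-o["ee_pos"]))
A=R.from_rotvec(o["orientation"]).as_matrix();print(A)
m=ctrl.camera_model("wrist");print(A.T@(m["position"]-o["ee_pos"]),A.T@R.from_rotvec(m["attitude"]).apply([0,0,-1]))
E
```

```text
t: 1.1
ee_pos: [450.2, -86.4, 222.7]
orientation: [-1.895, -2.506, 0.0]
ft_force: [0.7, -0.9, -0.0]
width: 87.6
grasp_force: 0.0
[-2.15612036e-01  1.76275821e-01  1.98533822e+00 -6.89873322e-05
  9.80070720e-01 -4.91302298e-01] [-1.89503955e+00 -2.50560464e+00  1.42299661e-04] [204.13908536 146.94453261   0.64116596]
[[-2.72248172e-01  9.62227064e-01 -1.02233536e-04]
 [ 9.62227069e-01  2.72248170e-01 -3.62637926e-05]
 [-7.06110970e-06 -1.08244627e-04 -9.99999994e-01]]
[  64.49566008   -0.5141962  -162.27064768] [-2.41823603e-01 -5.56135877e-04  9.70320069e-01]
```

```bash
python3 -m inch '[{"xyz":[204,147,0],"rot":[0,0,0]},{"xyz":[204,147,0],"rot":[0,0,0]},{"xyz":[204,147,20],"rot":[0,0,0]},{"xyz":[204,147,40],"rot":[0,0,0]},{"xyz":[204,147,50],"rot":[0,0,0]},{"xyz":[204,147,50],"rot":[0,0,0]},{"xyz":[204,147,50],"rot":[0,0,0]},{"xyz":[204,147,50],"rot":[0,0,0]},{"xyz":[204,147,50],"rot":[0,0,0]},{"xyz":[204,147,50],"rot":[0,0,0]}]'
python3 - <<'E'
from h import *
m=ctrl.camera_model("wrist");o=ctrl.get_obs();np.savez("w1.npz",**m,ee=o["ee_pos"],ori=o["orientation"])
cv2.imwrite("pics/w1.png",ctrl.get_image("wrist")[:,:,::-1]);print(o["qpos"])
E
```

```text
t: 1.93
ee_pos: [537.2, 146.0, 172.9]
orientation: [-1.904, -2.499, 0.001]
ft_force: [-0.3, -0.0, 0.1]
width: 87.6
grasp_force: 0.0
[ 2.44205487e-01  3.88425867e-01  1.82008936e+00 -3.80088736e-04
  9.33599571e-01 -2.38458805e-02]
```

View pics/w1.png

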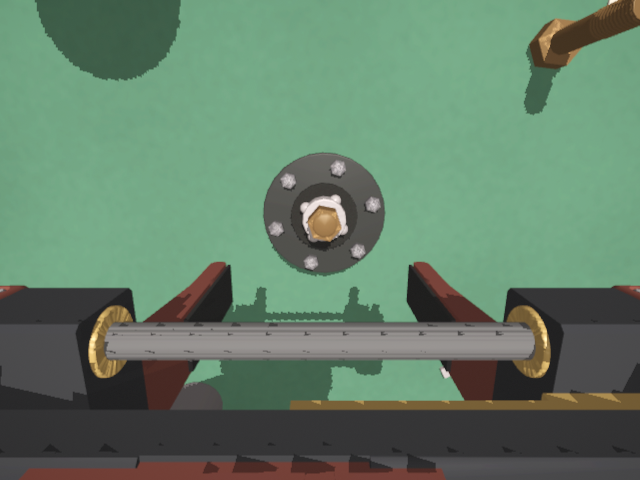

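```bash
cat >> h.py <<'E'
from scipy.optimize import minimize
def prism(x,y,yaw,r,z0,z1,n):
    a=yaw+np.arange(n)*2*np.pi/n
    return np.array([[x+r*np.cos(t),y+r*np.sin(t),z] for z in(z0,z1) for t in a])
def sil(m,P,shape,s=8,off=(0,0)):
    q=(w2px(m,P)-off)*s; h=cv2.convexHull(q.astype(np.float32))
    im=np.zeros(shape,np.uint8); cv2.fillConvexPoly(im,np.round(h*16).astype(int),1,shift=4); return im
def iou(a,b): return (a&b).sum()/max(1,(a|b).sum())
E
cat > nut.py <<'E'
from h import *
import sys
f=sys.argv[1]; u,v=float(sys.argv[2]),float(sys.argv[3]); w=int(sys.argv[4])
d=np.load(f+".npz");m={k:d[k] for k in d.files}
im=cv2.imread(f"pics/{f}.png");off=np.array([int(u)-w,int(v)-w]);s=8
c=cv2.resize(im[off[1]:off[1]+2*w,off[0]:off[0]+2*w],None,fx=s,fy=s,interpolation=cv2.INTER_CUBIC)
hsv=cv2.cvtColor(c,cv2.COLOR_BGR2HSV)
M=((hsv[...,1]>95)&(hsv[...,0]<28)&(hsv[...,2]>40)).astype(np.uint8)
n,l,st,_=cv2.connectedComponentsWithStats(M);k=1+np.argmax(st[1:,4]);M=cv2.morphologyEx((l==k).astype(np.uint8),cv2.MORPH_CLOSE,np.ones((9,9)))
off=off+(0.5-0.5) 
p0=px2w(m,u,v,66)[:2]
best=None
for y0 in np.radians([0,10,20,30,40,50]):
    r=minimize(lambda p:-iou(M,sil(m,prism(p[0],p[1],p[2]/20,13.86,52,70,6),M.shape,s,off)),[*p0,y0*20],method="Nelder-Mead",options=dict(initial_simplex=np.array([*p0,y0*20])+np.array([[0,0,0],[3,0,0],[0,3,0],[0,0,4]])))
    print(round(np.degrees(y0)),r.x[:2].round(2),np.degrees(r.x[2]/20)%60,r.fun)
    if best is None or r.fun<best.fun: best=r
p=best.x;P=prism(p[0],p[1],p[2]/20,13.86,52,70,6)
h=((w2px(m,P)-off)*s).astype(int)
cv2.polylines(c,[h[:6]],1,(255,0,0),1);cv2.polylines(c,[h[6:]],1,(0,255,0),1)
c[...,2][cv2.morphologyEx(M,cv2.MORPH_GRADIENT,np.ones((2,2)))>0]=255
cv2.imwrite(f"pics/{f}_fit.png",c[:600,:800])
E
python3 nut.py w1 324 222 32
```

```text
0 [539.5  151.74] 2.1410656494589286 -0.9113103877254821
10 [539.39 151.75] 2.8060496758936617 -0.9107580728716974
20 [539.38 151.71] 2.2175982852405802 -0.9106186742201803
30 [539.4  151.59] 3.517861841882734 -0.9104985155009321
40 [539.4  151.71] 2.1582413445662496 -0.9107963378821904
50 [539.54 151.84] 2.2234650880401574 -0.9117240425826075
```

View pics/w1_fit.png

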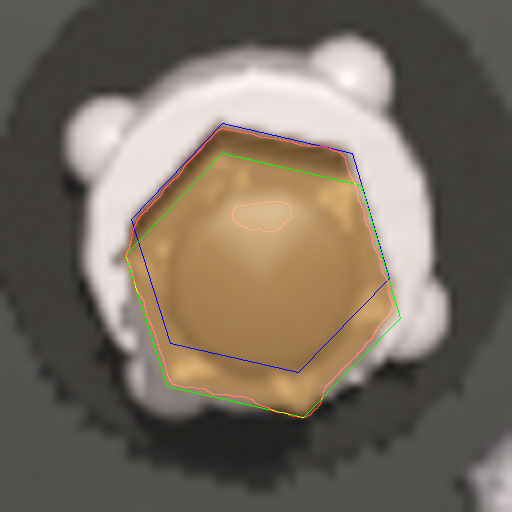

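The overlay fits the nut outline: centre about (539.4, 151.7), corners at 2.3° (mod 60), so a flat normal lies at 32.3°. Next I align the tool's y axis with it and descend.

```bash
python3 -m inch '[{"xyz":[5,3.6,20],"rot":[0,0,-0.12]},{"xyz":[5,3.6,50],"rot":[0,0,-0.24]},{"xyz":[5,3.6,80],"rot":[0,0,-0.295]},{"xyz":[5,3.6,100],"rot":[0,0,-0.295]},{"xyz":[5,3.6,110],"rot":[0,0,-0.295]},{"xyz":[5,3.6,115.5],"rot":[0,0,-0.295]},{"xyz":[5,3.6,115.5],"rot":[0,0,-0.295]},{"xyz":[5,3.6,115.5],"rot":[0,0,-0.295]}]' && python3 -m inch '[{"xyz":[0,0,0],"rot":[0,0,0]},{"xyz":[0,0,0],"rot":[0,0,0]},{"xyz":[0,0,0],"rot":[0,0,0]},{"xyz":[0,0,0],"rot":[0,0,0]}]' 170
python3 - <<'E'
from h import *
o=ctrl.get_obs();print(o["qpos"],tool(o["ft_force"]),tool(o["moment"]))
E
```

```text
t: 2.65
ee_pos: [540.6, 152.7, 58.3]
orientation: [1.516, 2.75, 0.002]
ft_force: [0.3, 0.0, -0.2]
width: 87.7
grasp_force: 0.0
t: 2.98
ee_pos: [540.2, 153.2, 57.9]
orientation: [1.515, 2.751, 0.001]
ft_force: [0.3, 0.3, 0.5]
width: 64.9
grasp_force: 0.0
[ 2.55208054e-01  5.71040923e-01  1.86208163e+00 -8.47749456e-06
  7.07292970e-01 -3.08904082e-01] [ 0.08440787  0.44100922 -0.46236375] [-0.0708061  -0.05110126  0.03945372]
```

```bash
python3 -m inch '[{"xyz":[0,0,0],"rot":[0,0,0]},{"xyz":[0,0,0],"rot":[0,0,0]},{"xyz":[0,0,0],"rot":[0,0,0]},{"xyz":[0,0,0],"rot":[0,0,0]},{"xyz":[0,0,0],"rot":[0,0,0]},{"xyz":[0,0,0],"rot":[0,0,0]},{"xyz":[0,0,0],"rot":[0,0,0]},{"xyz":[0,0,0],"rot":[0,0,0]},{"xyz":[0,0,0],"rot":[0,0,0]},{"xyz":[0,0,0],"rot":[0,0,0]}]' 255
cat > st.py <<'E'
from h import *
o=ctrl.get_obs();a=R.from_rotvec(o["orientation"]).as_matrix()
print("q6 %.3f yawy %.2f"%(o["qpos"][5],np.degrees(np.arctan2(a[1,1],a[0,1]))),"ee",o["ee_pos"].round(2),"F",tool(o["ft_force"]).round(2),"M",tool(o["moment"]).round(3),"w %.2f g %.1f"%(o["width"],o["grasp_force"]))
E
python3 st.py
```

```text
t: 3.82
ee_pos: [539.7, 153.0, 57.1]
orientation: [-1.515, -2.752, 0.0]
ft_force: [-0.6, -0.9, 1.0]
width: 23.7
grasp_force: 30.0
q6 -0.309 yawy 32.32 ee [539.7  153.01  57.14] F [-0.4  -1.   -0.99] M [-0.038 -0.042 -0.028] w 23.70 g 30.0
```

```bash
python3 -m inch '[{"xyz":[0,0,0],"rot":[0,0,0.08]},{"xyz":[0,0,0],"rot":[0,0,0.16]},{"xyz":[0,0,0],"rot":[0,0,0.24]},{"xyz":[0,0,0],"rot":[0,0,0.32]},{"xyz":[0,0,0],"rot":[0,0,0.40]},{"xyz":[0,0,0],"rot":[0,0,0.46]}]'; python3 st.py
python3 -m inch '[{"xyz":[0,0,0],"rot":[0,0,0.05]},{"xyz":[0,0,0],"rot":[0,0,0.1]}]'; python3 st.py
```

```text
t: 4.32
ee_pos: [539.3, 152.9, 57.1]
orientation: [-2.107, -2.329, 0.002]
ft_force: [-2.2, -0.6, 2.8]
width: 23.9
grasp_force: 30.0
q6 0.155 yawy 5.74 ee [539.27 152.86  57.11] F [-0.35 -2.23 -2.76] M [ 0.263 -0.163 -0.155] w 23.91 g 30.0
t: 4.48
ee_pos: [539.2, 152.9, 57.1]
orientation: [-2.219, -2.223, 0.002]
ft_force: [-2.1, -1.0, 2.3]
width: 23.5
grasp_force: 30.0
q6 0.253 yawy 0.10 ee [539.17 152.87  57.11] F [-1.02 -2.11 -2.25] M [ 0.319 -0.207 -0.17 ] w 23.48 g 30.0
```

```bash
for i in 1 2 3 4; do python3 -m inch '[{"xyz":[0,0,0],"rot":[0,0,0.05]},{"xyz":[0,0,0],"rot":[0,0,0.1]}]' >/dev/null; python3 st.py; done
```

```text
q6 0.353 yawy -5.63 ee [539.04 152.83  57.07] F [-1.43 -2.29 -2.6 ] M [ 0.274 -0.149 -0.146] w 24.15 g 30.0
q6 0.453 yawy -11.36 ee [538.99 152.86  57.13] F [-1.35 -3.41 -2.72] M [ 0.34  -0.182 -0.085] w 23.78 g 30.0
q6 0.553 yawy -17.09 ee [538.86 152.89  57.09] F [-1.52 -2.94 -2.83] M [ 0.423 -0.258 -0.134] w 23.96 g 30.0
q6 0.653 yawy -22.82 ee [538.77 152.92  57.1 ] F [-0.56 -3.22 -4.2 ] M [ 0.525 -0.249 -0.158] w 23.42 g 30.0
```

```bash
for i in 1 2 3 4 5; do python3 -m inch '[{"xyz":[0,0,0],"rot":[0,0,0.05]}]' >/dev/null; python3 st.py; done
```

```text
q6 0.703 yawy -25.68 ee [538.71 152.93  57.08] F [-0.99 -4.35 -3.21] M [ 0.521 -0.235 -0.132] w 23.63 g 30.0
q6 0.753 yawy -28.50 ee [538.66 152.93  57.11] F [-0.51 -3.71 -3.55] M [ 0.598 -0.172 -0.804] w 23.91 g 30.0
q6 0.802 yawy -31.31 ee [538.46 152.63  57.1 ] F [ 0.8  -4.65 -3.44] M [ 0.812  0.299 -0.765] w 24.04 g 30.0
q6 0.852 yawy -34.18 ee [538.48 152.8   57.12] F [-1.71 -4.61 -4.25] M [ 0.771 -0.34  -0.822] w 24.64 g 30.0
q6 0.902 yawy -37.04 ee [538.4  152.84  57.11] F [-5.54 -3.82 -5.54] M [ 0.44  -0.953 -0.751] w 24.66 g 30.0
```

The moment about the tool axis jumped from -0.13 to -0.80 N m at a tool yaw of about -27°, so the nut is on its stop and the pads slipped past that point. I open and re-grip at about 91°, slightly on the clockwise side, to fix the hub axis in the other direction.

```bash
python3 -m inch '[{"xyz":[0,0,0],"rot":[0,0,0]},{"xyz":[0,0,0],"rot":[0,0,0]},{"xyz":[0,0,0],"rot":[0,0,0]},{"xyz":[0,0,0],"rot":[0,0,0]},{"xyz":[0,0,0],"rot":[0,0,0]},{"xyz":[0,0,0],"rot":[0,0,-0.12]},{"xyz":[0,0,0],"rot":[0,0,-0.24]},{"xyz":[0,0,0],"rot":[0,0,-0.36]},{"xyz":[0,0,0],"rot":[0,0,-0.48]},{"xyz":[0,0,0],"rot":[0,0,-0.6]},{"xyz":[0,0,0],"rot":[0,0,-0.72]},{"xyz":[0,0,0],"rot":[0,0,-0.84]}]' 120; python3 st.py
python3 -m inch '[{"xyz":[0,0,0],"rot":[0,0,-0.12]},{"xyz":[0,0,0],"rot":[0,0,-0.24]},{"xyz":[0,0,0],"rot":[0,0,-0.36]},{"xyz":[0,0,0],"rot":[0,0,-0.48]},{"xyz":[0,0,0],"rot":[0,0,-0.6]},{"xyz":[0,0,0],"rot":[0,0,-0.72]},{"xyz":[0,0,0],"rot":[0,0,-0.84]},{"xyz":[0,0,0],"rot":[0,0,-0.96]},{"xyz":[0,0,0],"rot":[0,0,-1.08]},{"xyz":[0,0,0],"rot":[0,0,-1.2]},{"xyz":[0,0,0],"rot":[0,0,-1.32]},{"xyz":[0,0,0],"rot":[0,0,-1.39]}]'; python3 st.py
python3 -m inch '[{"xyz":[0,0,0],"rot":[0,0,0]},{"xyz":[0,0,0],"rot":[0,0,0]},{"xyz":[0,0,0],"rot":[0,0,0]},{"xyz":[0,0,0],"rot":[0,0,0]},{"xyz":[0,0,0],"rot":[0,0,0]},{"xyz":[0,0,0],"rot":[0,0,0]},{"xyz":[0,0,0],"rot":[0,0,0]},{"xyz":[0,0,0],"rot":[0,0,0]}]' 255; python3 st.py
```

```text
t: 6.57
ee_pos: [540.0, 153.0, 57.2]
orientation: [1.988, 2.432, 0.0]
ft_force: [0.1, 0.2, 0.4]
width: 46.7
grasp_force: 0.0
q6 0.055 yawy 11.47 ee [539.97 153.04  57.17] F [ 0.13  0.1  -0.42] M [-0.142 -0.066 -0.047] w 46.74 g 0.0
t: 7.57
ee_pos: [540.0, 153.0, 57.2]
orientation: [-0.031, 3.141, 0.0]
ft_force: [-0.1, -0.2, 0.1]
width: 46.5
grasp_force: 0.0
q6 -1.335 yawy 91.13 ee [539.97 153.05  57.18] F [ 0.11 -0.18 -0.13] M [-0.017 -0.098 -0.003] w 46.53 g 0.0
t: 8.23
ee_pos: [539.9, 153.8, 57.2]
orientation: [-0.02, 3.141, 0.001]
ft_force: [-0.7, 5.2, -0.6]
width: 23.7
grasp_force: 30.0
q6 -1.328 yawy 90.72 ee [539.89 153.79  57.2 ] F [0.63 5.16 0.59] M [-0.92  -0.034 -0.281] w 23.72 g 30.0
```

Two grips put the hub axis at about (539.15, 153.85), with the nut still on its stop. Now I open, lift and look at the chosen cap.

```bash
python3 -m inch '[{"xyz":[0,0,0],"rot":[0,0,0]},{"xyz":[0,0,0],"rot":[0,0,0]},{"xyz":[0,0,0],"rot":[0,0,0]},{"xyz":[0,0,0],"rot":[0,0,0]},{"xyz":[0,0,-20],"rot":[0,0,0]},{"xyz":[0,0,-55],"rot":[0,0,0]},{"xyz":[10,-30,-85],"rot":[0,0,0]},{"xyz":[25,-65,-100],"rot":[0,0,0]},{"xyz":[35,-100,-115],"rot":[0,0,0]},{"xyz":[45,-135,-115],"rot":[0,0,0]},{"xyz":[55,-170,-115],"rot":[0,0,0]},{"xyz":[68,-205,-115],"rot":[0,0,0]}]' 120
python3 -m inch '[{"xyz":[15,-40,0],"rot":[0,0,0]},{"xyz":[15,-40,0],"rot":[0,0,0]},{"xyz":[15,-40,0],"rot":[0,0,0]},{"xyz":[15,-40,0],"rot":[0,0,0]}]'; python3 st.py
python3 - <<'E'
from h import *
m=ctrl.camera_model("wrist");o=ctrl.get_obs();np.savez("w2.npz",**m,ee=o["ee_pos"],ori=o["orientation"])
cv2.imwrite("pics/w2.png",ctrl.get_image("wrist")[:,:,::-1])
E
```

```text
t: 9.23
ee_pos: [474.4, -54.5, 172.9]
orientation: [-0.021, 3.14, -0.001]
ft_force: [0.4, -0.5, -0.3]
width: 46.5
grasp_force: 0.0
t: 9.57
ee_pos: [460.2, -93.1, 172.3]
orientation: [-0.018, 3.141, 0.0]
ft_force: [-0.0, 0.1, -0.2]
width: 46.5
grasp_force: 0.0
q6 -1.808 yawy 90.66 ee [460.19 -93.13 172.3 ] F [0.   0.1  0.15] M [-0.061 -0.194 -0.028] w 46.53 g 0.0
```

View pics/w2.png

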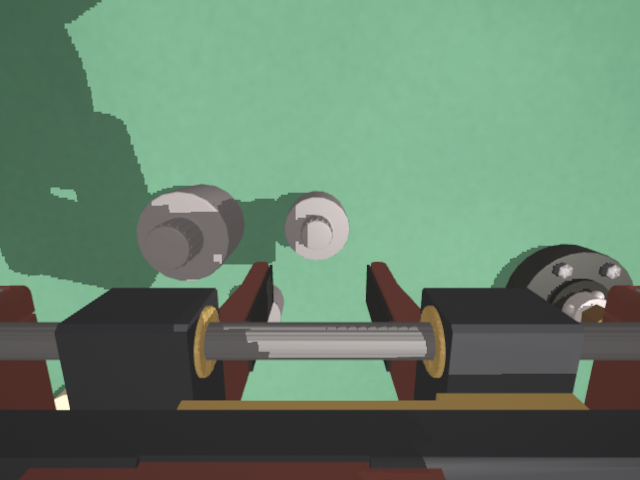

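The wrist view shows the middle cap's top disc at (317,228) and its grip top at (318,235). The large cap is at left (182,235) and the hub at right.

Run:
```python
from h import *
d=np.load("w2.npz");m={k:d[k] for k in d.files}
im=cv2.imread("pics/w2.png");s=8;off=np.array([272,180]);c=cv2.resize(im[180:270,272:362],None,fx=s,fy=s,interpolation=cv2.INTER_CUBIC)
hsv=cv2.cvtColor(c,cv2.COLOR_BGR2HSV);M=(hsv[...,1]<55).astype(np.uint8)
n,l,st,_=cv2.connectedComponentsWithStats(M);M=(l==1+np.argmax(st[1:,4])).astype(np.uint8)
p0=px2w(m,317,228,48)[:2];print(p0,px2w(m,318,235,70))
S=lambda p:sil(m,prism(p[0],p[1],0,28,0,48,48),M.shape,s,off)
r=minimize(lambda p:-iou(M,S(p)),p0,method="Nelder-Mead",options=dict(initial_simplex=p0+np.array([[0,0],[4,0],[0,4]])));print(r.x,r.fun)
g=cv2.morphologyEx(S(r.x),cv2.MORPH_GRADIENT,np.ones((3,3)));c[g>0]=(0,255,0);g=cv2.morphologyEx(M,cv2.MORPH_GRADIENT,np.ones((2,2)));c[g>0]=(0,0,255)
cv2.imwrite("pics/w2_fit.png",c[:600,:720])
```

```text
[460.43964445 -96.33848629] [461.03071075 -95.38902304  70.        ]
[461.6820104  -96.47711163] -0.9765117097929423
```

```bash
python3 -m inch '[{"xyz":[0,-3,30],"rot":[0,0,0]},{"xyz":[0,-3,65],"rot":[0,0,0]},{"xyz":[0,-3,95],"rot":[0,0,0]},{"xyz":[0,-3,112],"rot":[0,0,0]},{"xyz":[0,-3,120],"rot":[0,0,0]},{"xyz":[0,-3,122],"rot":[0,0,0]},{"xyz":[0,-3,122],"rot":[0,0,0]}]'; python3 st.py
python3 -m inch '[{"xyz":[0,0,0],"rot":[0,0,0]},{"xyz":[0,0,0],"rot":[0,0,0]},{"xyz":[0,0,0],"rot":[0,0,0]},{"xyz":[0,0,0],"rot":[0,0,0]},{"xyz":[0,0,0],"rot":[0,0,0]},{"xyz":[0,0,0],"rot":[0,0,0]},{"xyz":[0,0,0],"rot":[0,0,0]}]' 255; python3 st.py
```

```text
t: 10.2
ee_pos: [460.5, -95.2, 50.1]
orientation: [0.023, -3.141, -0.0]
ft_force: [0.3, -0.4, 0.7]
width: 46.7
grasp_force: 0.0
q6 -1.815 yawy 90.85 ee [460.5  -95.18  50.08] F [-0.25 -0.36 -0.74] M [-0.022 -0.083 -0.002] w 46.65 g 0.0
t: 10.78
ee_pos: [460.8, -96.1, 51.0]
orientation: [-0.02, 3.14, -0.0]
ft_force: [1.4, 1.2, 6.6]
width: 25.4
grasp_force: 30.0
q6 -1.815 yawy 90.74 ee [460.82 -96.15  50.99] F [-1.41  1.22 -6.59] M [-0.328 -0.067  0.023] w 25.37 g 30.0
```

Width 25.4 mm on the 26 mm grip confirms the grasp and centres one direction. I open, turn 90° and re-grip to centre the other.

```bash
python3 -m inch '[{"xyz":[0,0,0],"rot":[0,0,0]},{"xyz":[0,0,0],"rot":[0,0,0]},{"xyz":[0,0,0],"rot":[0,0,0]},{"xyz":[0,0,0],"rot":[0,0,0.12]},{"xyz":[0,0,0],"rot":[0,0,0.24]},{"xyz":[0,0,0],"rot":[0,0,0.36]},{"xyz":[0,0,0],"rot":[0,0,0.48]},{"xyz":[0,0,0],"rot":[0,0,0.6]},{"xyz":[0,0,0],"rot":[0,0,0.72]},{"xyz":[0,0,0],"rot":[0,0,0.84]},{"xyz":[0,0,0],"rot":[0,0,0.96]},{"xyz":[0,0,0],"rot":[0,0,1.08]}]' 130 >/dev/null
python3 -m inch '[{"xyz":[0,0,0],"rot":[0,0,0.12]},{"xyz":[0,0,0],"rot":[0,0,0.24]},{"xyz":[0,0,0],"rot":[0,0,0.36]},{"xyz":[0,0,0],"rot":[0,0,0.49]},{"xyz":[0,0,0],"rot":[0,0,0.49]},{"xyz":[0,0,0],"rot":[0,0,0.49]}]'; python3 st.py
python3 -m inch '[{"xyz":[0,0,0],"rot":[0,0,0]},{"xyz":[0,0,0],"rot":[0,0,0]},{"xyz":[0,0,0],"rot":[0,0,0]},{"xyz":[0,0,0],"rot":[0,0,0]},{"xyz":[0,0,0],"rot":[0,0,0]},{"xyz":[0,0,0],"rot":[0,0,0]},{"xyz":[0,0,0],"rot":[0,0,0]}]' 255; python3 st.py
```

```text
t: 12.28
ee_pos: [459.9, -96.1, 50.1]
orientation: [-2.202, -2.24, 0.0]
ft_force: [0.8, -0.5, 0.6]
width: 43.0
grasp_force: 0.0
q6 -0.248 yawy 0.99 ee [459.92 -96.06  50.07] F [-0.5   0.75 -0.56] M [-0.068  0.018 -0.023] w 43.01 g 0.0
t: 12.87
ee_pos: [460.0, -96.0, 50.1]
orientation: [-2.205, -2.237, 0.0]
ft_force: [-0.1, 0.1, -0.8]
width: 25.3
grasp_force: 29.9
q6 -0.245 yawy 0.82 ee [460.02 -96.01  50.14] F [ 0.13 -0.14  0.83] M [-0.119 -0.032 -0.025] w 25.31 g 29.9
```

The cap is centred and held, with rim z = TCP z − 50.1. I lift it and carry it above the hub axis.

```bash
python3 -m inch '[{"xyz":[0,0,-15],"rot":[0,0,0]},{"xyz":[0,0,-45],"rot":[0,0,0]},{"xyz":[0,0,-80],"rot":[0,0,0]},{"xyz":[20,7,-100],"rot":[0,0,0]},{"xyz":[52,18,-105],"rot":[0,0,0]},{"xyz":[88,30,-105],"rot":[0,0,0]},{"xyz":[124,42,-105],"rot":[0,0,0]},{"xyz":[160,54,-105],"rot":[0,0,0]},{"xyz":[194,65,-105],"rot":[0,0,0]},{"xyz":[222,74,-105],"rot":[0,0,0]},{"xyz":[240,80,-105],"rot":[0,0,0]},{"xyz":[247,82.5,-105],"rot":[0,0,0]}]'
python3 -m inch '[{"xyz":[1.6,0.6,0],"rot":[0,0,0]},{"xyz":[1.6,0.6,0],"rot":[0,0,0]},{"xyz":[1.6,0.6,0],"rot":[0,0,0]},{"xyz":[1.6,0.6,0],"rot":[0,0,0]}]'; python3 st.py
python3 - <<'E'
from h import *
print(tool(np.array([539.15,153.85,0])-ctrl.get_obs()["ee_pos"]))
m=ctrl.camera_model("wrist")
cv2.imwrite("pics/w3.png",ctrl.get_image("wrist")[:,:,::-1])
cv2.imwrite("pics/w3s.png",cv2.resize(ctrl.get_image("scene")[170:290,310:470,::-1],(640,480),interpolation=cv2.INTER_CUBIC))
E
```

```text
t: 13.87
ee_pos: [539.6, 154.7, 155.0]
orientation: [-2.203, -2.24, -0.001]
ft_force: [-0.2, 0.2, -2.0]
width: 25.5
grasp_force: 29.9
t: 14.2
ee_pos: [539.2, 152.4, 155.1]
orientation: [-2.207, -2.235, 0.001]
ft_force: [-1.2, -0.1, -1.5]
width: 25.7
grasp_force: 29.9
q6 0.242 yawy 0.73 ee [539.23 152.4  155.09] F [-0.07 -1.21  1.51] M [-0.076 -0.022 -0.029] w 25.71 g 29.9
[1.50726913e+00 4.37960204e-02 1.55086836e+02]
```

View pics/w3s.png

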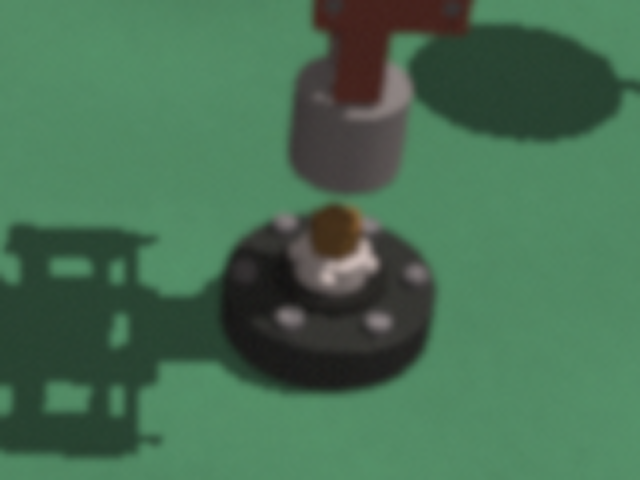

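The cap hangs upright above the nut, crop (350,120) over (335,230). I let it settle and read again.

```bash
for i in 1 2; do python3 -m inch '[{"xyz":[0,0,0],"rot":[0,0,0]},{"xyz":[0,0,0],"rot":[0,0,0]}]'>/dev/null; python3 st.py; done
```

```text
q6 0.242 yawy 0.76 ee [539.69 153.19 155.28] F [-0.01 -0.45  0.42] M [-0.145 -0.093  0.016] w 25.42 g 29.9
q6 0.242 yawy 0.79 ee [539.71 153.58 155.23] F [0.06 0.44 1.55] M [-0.082  0.062 -0.01 ] w 25.47 g 29.9
```

```bash
python3 -m inch '[{"xyz":[0.2,-0.4,10],"rot":[0,0,0]},{"xyz":[0.2,-0.4,25],"rot":[0,0,0]},{"xyz":[0.2,-0.4,38],"rot":[0,0,0]},{"xyz":[0.2,-0.4,46],"rot":[0,0,0]},{"xyz":[0.2,-0.4,50],"rot":[0,0,0]},{"xyz":[0.2,-0.4,50],"rot":[0,0,0]},{"xyz":[0.2,-0.4,50],"rot":[0,0,0]}]'>/dev/null; python3 st.py
python3 -m inch '[{"xyz":[0,0,1],"rot":[0,0,0]},{"xyz":[0,0,2],"rot":[0,0,0]},{"xyz":[0,0,3],"rot":[0,0,0]},{"xyz":[0,0,3],"rot":[0,0,0]}]'>/dev/null; python3 st.py
python3 -m inch '[{"xyz":[0,0,1],"rot":[0,0,0]},{"xyz":[0,0,2],"rot":[0,0,0]},{"xyz":[0,0,3],"rot":[0,0,0]},{"xyz":[0,0,3],"rot":[0,0,0]}]'>/dev/null; python3 st.py
```

```text
q6 0.243 yawy 0.81 ee [539.39 153.97 105.13] F [-0.13  0.49  1.29] M [-0.098 -0.047  0.083] w 25.36 g 29.9
q6 0.243 yawy 0.80 ee [539.37 153.94 102.35] F [-0.81  0.36  1.12] M [-0.066 -0.015 -0.01 ] w 24.88 g 29.9
q6 0.243 yawy 0.80 ee [539.16 153.88  98.98] F [ 0.07 -0.11  1.5 ] M [-0.107 -0.046 -0.025] w 25.34 g 29.9
```

The rim is past the collar top with no side force. Now I press down in small steps.

```bash
for i in 1 2 3 4; do python3 -m inch '[{"xyz":[0,0,0.7],"rot":[0,0,0]},{"xyz":[0,0,1.5],"rot":[0,0,0]},{"xyz":[0,0,1.5],"rot":[0,0,0]}]'>/dev/null; python3 st.py; done
```

```text
q6 0.243 yawy 0.80 ee [539.2  153.95  97.68] F [-0.26 -0.68 -0.58] M [0.128 0.04  0.014] w 25.08 g 29.9
q6 0.243 yawy 0.80 ee [539.23 153.96  96.68] F [-0.21 -2.18 -6.07] M [ 0.523 -0.116 -0.047] w 24.96 g 29.9
q6 0.243 yawy 0.80 ee [539.15 153.96  95.6 ] F [-0.16 -3.03 -9.84] M [ 0.837 -0.146  0.018] w 25.07 g 29.9
q6 0.243 yawy 0.80 ee [539.67 154.11  94.64] F [ -1.21  -3.34 -13.  ] M [ 0.868 -0.097 -0.036] w 25.13 g 30.0
```

```bash
for i in 1 2 3 4; do python3 -m inch '[{"xyz":[0,0,0.7],"rot":[0,0,0]},{"xyz":[0,0,1.5],"rot":[0,0,0]},{"xyz":[0,0,1.5],"rot":[0,0,0]}]'>/dev/null; python3 st.py; done
```

```text
q6 0.243 yawy 0.80 ee [539.47 153.97  92.94] F [ -0.63  -2.97 -10.02] M [ 0.669 -0.179 -0.006] w 25.53 g 30.0
q6 0.243 yawy 0.80 ee [539.09 153.88  90.43] F [ 0.49 -0.35  0.71] M [ 0.148 -0.066 -0.022] w 25.48 g 30.0
q6 0.243 yawy 0.81 ee [538.51 153.63  87.35] F [ 0.43  2.13 15.48] M [-0.455  0.014  0.036] w 25.57 g 29.9
q6 0.243 yawy 0.81 ee [538.7  153.68  86.13] F [ 0.51  1.63 17.46] M [-0.351 -0.057  0.022] w 25.67 g 29.9
```

It has snapped over: force fell from −13 N and is now +17 N (the cap is pulled down onto the gasket). I carry on down until it pushes back firmly.

```bash
for i in 1 2 3 4; do python3 -m inch '[{"xyz":[0,0,0.7],"rot":[0,0,0]},{"xyz":[0,0,1.5],"rot":[0,0,0]},{"xyz":[0,0,1.5],"rot":[0,0,0]}]'>/dev/null; python3 st.py; done
```

```text
q6 0.243 yawy 0.80 ee [538.92 153.81  85.42] F [-0.9  -0.15 12.16] M [ 0.026 -0.138 -0.03 ] w 25.26 g 29.9
q6 0.243 yawy 0.80 ee [539.21 153.86  84.62] F [-0.96 -2.27  2.95] M [ 0.666 -0.248  0.041] w 25.32 g 30.0
q6 0.243 yawy 0.80 ee [539.86 154.09  83.43] F [-1.08 -3.03 -5.48] M [ 0.843 -0.221 -0.031] w 25.19 g 30.0
q6 0.243 yawy 0.80 ee [539.93 154.1   82.12] F [-1.34 -4.84 -8.51] M [ 1.065 -0.271 -0.058] w 25.32 g 30.0
```

```bash
for i in 1 2; do python3 -m inch '[{"xyz":[0,0,0.7],"rot":[0,0,0]},{"xyz":[0,0,1.5],"rot":[0,0,0]},{"xyz":[0,0,1.5],"rot":[0,0,0]}]'>/dev/null; python3 st.py; done
python3 -m inch '[{"xyz":[0,0,0],"rot":[0,0,0]},{"xyz":[0,0,0],"rot":[0,0,0]},{"xyz":[0,0,0],"rot":[0,0,0]},{"xyz":[0,0,0],"rot":[0,0,0]},{"xyz":[0,0,0],"rot":[0,0,0]},{"xyz":[0,0,0],"rot":[0,0,0]}]'>/dev/null; python3 st.py
python3 - <<'E'
from h import *
cv2.imwrite("pics/w4s.png",cv2.resize(ctrl.get_image("scene")[170:290,310:470,::-1],(640,480),interpolation=cv2.INTER_CUBIC))
E
```

```text
q6 0.243 yawy 0.81 ee [540.29 154.2   81.37] F [ -1.03  -5.4  -13.65] M [ 1.211 -0.367 -0.06 ] w 25.56 g 30.0
q6 0.243 yawy 0.80 ee [540.77 154.27  81.1 ] F [ -3.01  -8.   -25.62] M [ 1.644 -0.508  0.02 ] w 25.42 g 30.1
q6 0.243 yawy 0.80 ee [540.74 154.28  81.08] F [ -1.9   -7.91 -24.63] M [ 1.623 -0.504 -0.012] w 25.58 g 30.1
```

View pics/w4s.png

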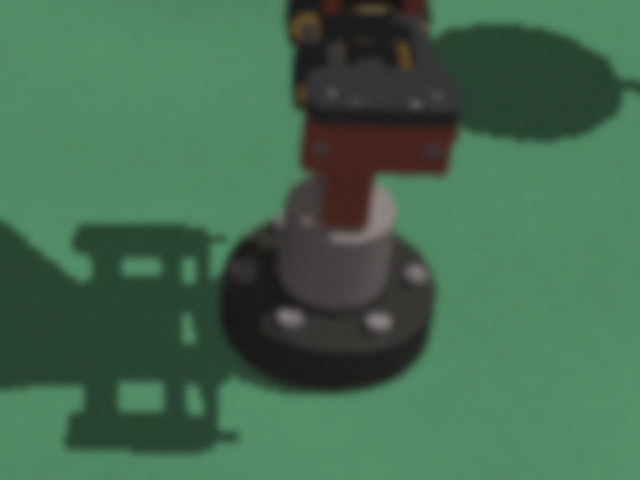

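The cap is seated upright on the hub, crop (335,250), with a steady press of about 25 N. I hand in.

```bash
python3 -c "
from workcell import ctrl
print(ctrl.close_job())"
```

```text
the job is handed in; nothing more can be done
None
```

I turned the nut to its stop, snapped the middle-sized cap over it onto the gasket, and handed the job in with the cap still gripped and pressed down at a steady 25 N or so; the bolt, washer and puck were never approached.

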